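Push a label holder home behind the sample shelf's lip and hold it there

TASK

Take the loose label holder by its upright card frame and set it flat on the deck of the low sample shelf, squarely in front of the lip, with its tongue pointing at the slot and not yet in it. Then slide it along the deck until the tongue goes in behind the lip, feel for the hidden spring stop, press the holder fully home against that spring and finish like that, still holding it pressed home with the gripper (do not let go). Do not disturb the bench timer, the can or the roll of tape.

Things in the scene. Friction and masses are not known exactly. Their poses are not given: they have to be found in the camera images.
- holder_frame (a point): centre, half-way up, of the label holder's upright card frame: 8 mm thick (x), 56 mm wide (y), 52 mm high from the holder's underside, blank white card on its rear (-x) face. This point is 26 mm above the underside, 4 mm ahead of the rear end. x runs along the tongue from frame to nose, z up. The holder starts flat on the table, frame upright
- holder_nose (a point): the middle of the front edge of the same tongue, at its underside: 86 mm ahead (+x) of and 26 mm below holder_frame, same axes. The front corners are rounded (6 mm radius). This end goes behind the lip
- label_holder: the holder, one rigid L-shaped grey plastic piece, about 90 g: flat tongue 90 mm long (x), 56 mm wide (y), 5 mm thick, with the frame standing across its rear end; origin at the middle of the tongue's underside, 41 mm ahead (+x) of and 26 mm below holder_frame, same axes
- sample_shelf: the fixed low sample shelf: white deck 167 mm long (x), 130 mm wide (y), its top 40 mm above the table, grey sides, aluminium lip over its far end; origin on the table right below lip_mouth, same axes
- lip_mouth (a point): on the shelf's deck, under the middle of the front edge of the aluminium lip. x points into the slot, z up. The open flat deck reaches 115 mm to -x; the lip covers 52 mm to +x. Slot 9 mm high, 62 mm wide between cheeks with rounded noses; lip 5 mm thick, 78 mm wide, top 14 mm above the deck. Unseen behind it a spring stop waits 20 mm in and gives way to 32 mm in (fully home)
- spring_stop: the steel stop bar hidden behind the lip; its origin coincides with lip_mouth when it is not pressed and moves to +x with it. Its spring needs about 2 N to start moving and 5 N when fully home (12 mm), where it meets a hard end; it pushes the holder back out if that is let go. A thin pin on it comes out at the back of the shelf as it is pressed
- stop_face (a point): the middle of the stop bar's face that the tongue's nose meets; 20 mm in from lip_mouth when not pressed, 32 mm when fully home
- bench_timer: round white bench timer with a dark dial, 64 mm across, 49 mm high, bystander; origin at its underside
- objective_can: upright screw-top can, 38 mm across, 54 mm high, bystander; origin at its underside
- label_tape: roll of tape lying flat, 66 mm across, 19 mm high, bystander; origin at its underside
Not all that is in view belongs to the job. Leave any pink look-alike of the label_holder alone.

How it is judged (in metres and radians):
On the way:
1. the label holder is flat on the deck, square to the lip and centred before the slot, its nose not yet in it (x of holder_nose in the frame of lip_mouth between -0.05 and 0 m and y of holder_nose in the frame of lip_mouth between -0.008 and 0.008 m and z of label_holder in the frame of lip_mouth between -0.004 and 0.003 m and x of label_holder in the frame of lip_mouth below -0.03 m and angle between label_holder's own z axis and vertical below 0.1 rad and angle between the x axis of label_holder and the x axis of lip_mouth, either way round below 0.12 rad), for 0.2 s.
At the end, for the whole second after the job is handed in: Fingers hold the holder still: its nose, behind the lip, presses the stop with over 3 N and 8 or more of its 12 mm back, within 6 mm of the slot's middle; holder flat (0.1 rad, underside within 4 mm of the deck) and square (0.1 rad); timer, can and tape within 20 mm of their starts (x of stop_face in the frame of lip_mouth above 0.028 m and x of holder_nose in the frame of lip_mouth above 0.027 m and y of holder_nose in the frame of lip_mouth between -0.006 and 0.006 m and z of label_holder in the frame of lip_mouth between -0.004 and 0.004 m and angle between label_holder's own z axis and vertical below 0.1 rad and angle between the x axis of label_holder and the x axis of lip_mouth, either way round below 0.1 rad and contact force between label_holder and spring_stop above 3 N and contact force between the fingers and label_holder above 2 N and linear speed of label_holder below 0.02 m/s and distance of each of bench_timer, objective_can, label_tape from where it was at the start of the episode below 0.02 m); the arm keeps its last pose, push and grip.
It fails at once if a bystander is knocked or moved (distance of any of bench_timer, objective_can, label_tape from where it was at the start of the episode above 0.02 m).
It also fails if it takes over 38 s, if anything falls off the work surface, if the arm or the gripper's body presses on something with over 40 N, if the wrist force passes 120 N, or if a joint passes its speed limit or range.

ROBOT

A 6-joint arm with a two-finger parallel gripper is mounted at the origin on a cart in front of the work surface, level with it; the furniture and walls round the work are solid. World frame = base frame: x ahead of the robot, y to its left, z up, the work surface at z = 0. Lengths are in mm, angles in degrees, forces in N, time in s.
With the tool pointing down it reaches from about 350 to 850 mm from the base axis. Payload 8.1 kg.
Tool frame: the origin (TCP) lies midway between the tips of the shut fingers; the grasp point (between the pads) lies hold_point_z behind it (hold_point_z is the distance from the TCP to the grasp point, in mm); z points along the fingers, x is the direction in which the jaws open and shut, and the axes are right-handed (so a half turn about z gives the same grasp; the last joint's range is limited). The gripper opens to 85 mm and grips with 20 to 120 N. Pads are 22 mm wide; open, the fingers measure 114 mm over their backs; the gripper's body (76 mm by 85 mm) begins 54 mm behind the grasp point. The pads swing forward as they close: fully open they stand 13 mm farther back than shut.
Start: joints at [68.732, 7.471, 85.268, -0, 87.261, -4.893], TCP at [169.133, 575.673, 231.292] pointing down, gripper open.
Joint ranges: [-169.43, 169.43], [-51.17, 129.36], [1.28, 143.12], [-76.62, 256.62], [0, 156.53], [-152.29, 152.29]. Speed limits (degrees/s): [136.94, 136.94, 159.86, 180, 180, 180].

INTERFACE

Orientations are given as [roll, pitch, yaw] about the fixed x, y, z axes, in that order (R = Rz(yaw) Ry(pitch) Rx(roll)).
In Python, from bench import * gives the robot as it stands.
- The arm moves only by the shell command python3 -m pendant 'ROWS' [OPENING] [FORCE]. ROWS is JSON, a list that holds one entry, the list of rows, each a list of 4 numbers: the shift along the tool's x, y, z normalised to -1 to 1, where 1 is 0.02 m, then the turn about the tool's z normalised to -1 to 1, where 1 is 0.08 rad. A call has exactly 10 rows; each row shifts and turns the pose as measured when the row begins, along the tool's axes as they then stand; what a row does not reach is not made up. A row lasts 1/12 s, in which the tool goes at most 41.7 mm and 7.16 degrees, less where a joint would pass 70% of its speed; a pose out of reach is approached as far as the arm can. A call with a number of a shift or a turn outside -1 to 1 is refused whole. A call with a gripper value outside its range is refused whole. OPENING is the gripper's target within -1 to 1 (fully open at 1, half-way at 0, shut at -1), set as the call begins (- or left out, the last holds). The fingers move at their own pace and stop on an object; FORCE is the grip in N (left out, the last holds). Time passes only in rows, so rows that do not move let the fingers close, or fill a call up. It gives the time, the measured TCP pose, the force and the opening at its end, in the units of the state.
- sense(): the state, without advancing time (a new reading comes with each control period).
- snapshot(name): name is "scene" or "top"; returns the picture (400x640x3 uint8, red, green, blue); there is no depth.
- calibration(name): a dict with "mtx" (3x3 intrinsics, pixels), "world_to_cam" (4x4, takes a point from world to camera coordinates). Camera axes: x right, y down, z forward; pixel columns grow to the right and rows downward; lengths in mm; the calibration is good to about 2 mm. A picture is of the moment at which its call begins. calibration takes no time and is no camera call.
- hand_in(): hands the job in, once; it reports no verdict.
The state is a dict: "time": time; "joint_pos": joint angles; "qd": joint speeds; "joint_efforts": joint torques, N m; "tool_pos": TCP position; "tcp_rot": TCP orientation; "ft_force": force on the tool from outside, world axes, zero at the start; "wrist_torque": the same for the moment, N m; "finger_gap": finger opening in mm.
Only numpy, scipy, OpenCV 4.12 (cv2) and the standard library are available. Lean on these libraries where they do the work, as an engineer would, in place of code of your own. Each camera call takes 0.05 s, during which the arm holds its last target.

## Working session

There is one attempt and no reset: what is moved stays moved. The work goes in short steps, Python scripts to look and compute and a shell command to move; the robot and the scene stay as the last step left them, time stands still between calls to the robot, and variables do not carry over. Pictures are saved under pics/ and viewed, and the job is handed in when it is done.

```bash
mkdir -p pics; ls; python3 - <<'E'
from bench import *
import cv2
s=sense();print(s)
for n in("scene","top"):
    im=snapshot(n);cv2.imwrite(f"pics/{n}0.png",im[:,:,::-1]);c=calibration(n);print(n,c["mtx"],c["world_to_cam"])
E
```

```text
pics
{'time': 0.0, 'joint_pos': array([ 6.87312344e+01,  7.51718749e+00,  8.53299523e+01, -1.21333464e-03,
        8.72606440e+01, -4.89206859e+00]), 'qd': array([-0.09967838,  0.01672841,  0.03671819, -0.07258829, -0.08840364,
        0.16017227]), 'joint_efforts': array([ 1.97143869e-03, -5.69393027e+01, -5.00563002e+01,  1.06788079e-04,
        1.45804236e-02,  2.41421492e-05]), 'tool_pos': array([168.94573766, 575.14775144, 230.21629724]), 'tcp_rot': array([-1.79992016e+02,  1.07494513e-01,  7.36233696e+01]), 'ft_force': array([-4.19924590e-01,  2.48885009e-04,  1.08012622e+00]), 'wrist_torque': array([-0.03123056, -0.06248058, -0.0270799 ]), 'finger_gap': 85.23281241628459}
scene [[400.60198358   0.         319.52129315]
 [  0.         400.60198358 200.38273747]
 [  0.           0.           1.        ]] [[ 7.33688119e-01 -6.79381890e-01  1.19160134e-02 -4.05672409e+02]
 [-5.04811393e-01 -5.56734284e-01 -6.59706294e-01  2.48745116e+02]
 [ 4.54826562e-01  4.78003331e-01 -7.51429048e-01  8.07179694e+02]
 [ 0.00000000e+00  0.00000000e+00  0.00000000e+00  1.00000000e+00]]
top [[505.11968783   0.         326.36661556]
 [  0.         505.11968783 188.18704175]
 [  0.           0.           1.        ]] [[-1.83614684e-02 -9.99819886e-01  4.80134826e-03 -7.37016609e+01]
 [-9.93288150e-01  1.76925978e-02 -1.14304958e-01  5.01425204e+02]
 [ 1.14199422e-01 -6.86792920e-03 -9.93434106e-01  1.47681822e+03]
 [ 0.00000000e+00  0.00000000e+00  0.00000000e+00  1.00000000e+00]]
```

View pics/scene0.png

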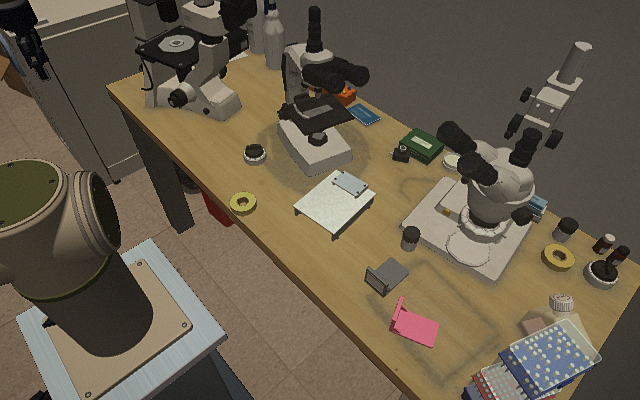

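View pics/top0.png

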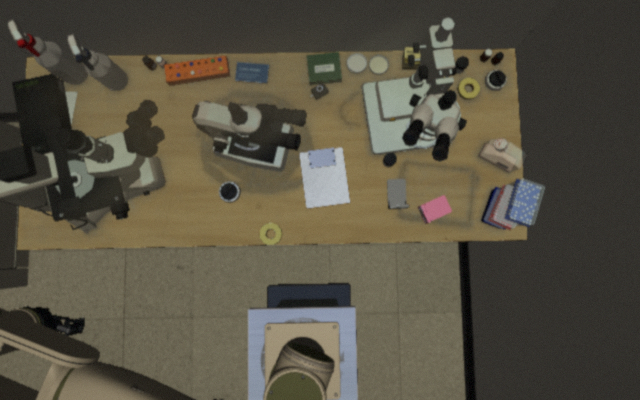

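Candidates for the holder are the grey L-piece at scene (387,277) / top (397,194) and the pink look-alike at scene (415,325) / top (436,209). The description says grey, so I choose the first. Next, close crops to check that and the shelf.

```bash
python3 - <<'E'
import cv2,numpy as np
a=cv2.imread("pics/scene0.png");b=cv2.imread("pics/top0.png")
f=lambda im,x,y,w,h,k:cv2.resize(im[y:y+h,x:x+w],None,fx=k,fy=k,interpolation=cv2.INTER_CUBIC)
cv2.imwrite("pics/c1.png",f(a,280,160,160,140,5)[:600])
cv2.imwrite("pics/c1b.png",f(a,350,220,80,80,7))
cv2.imwrite("pics/c2.png",f(b,290,135,130,85,6))
E
```

```text
(no output)
```

View pics/c1.png

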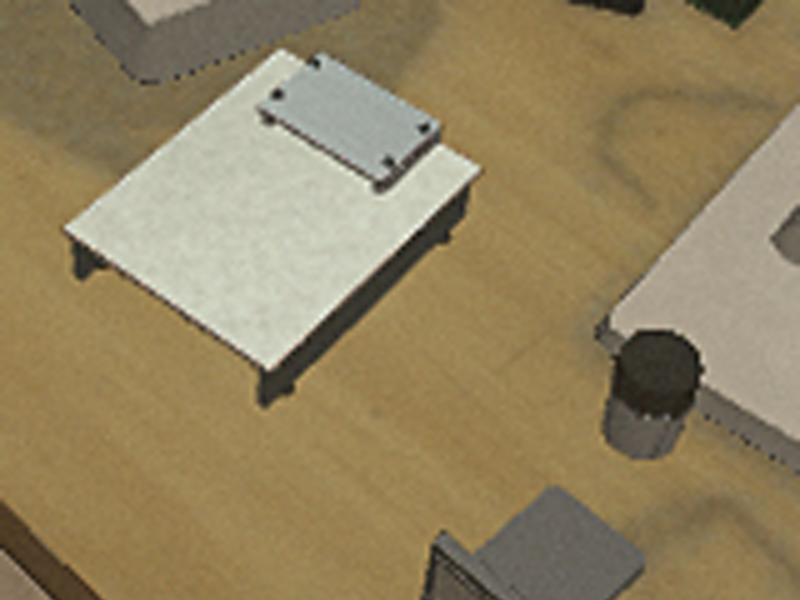

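View pics/c1b.png

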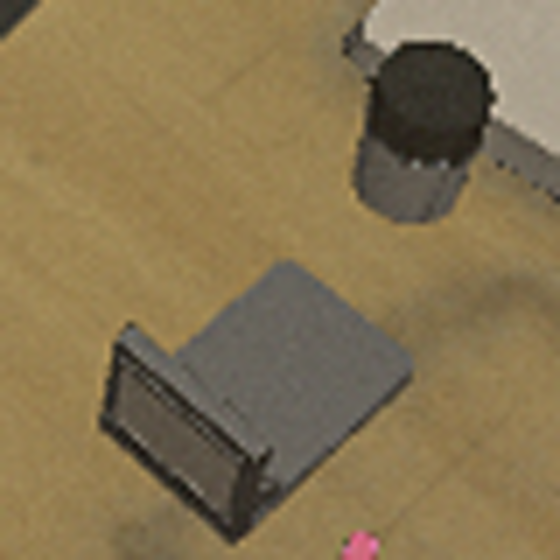

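View pics/c2.png

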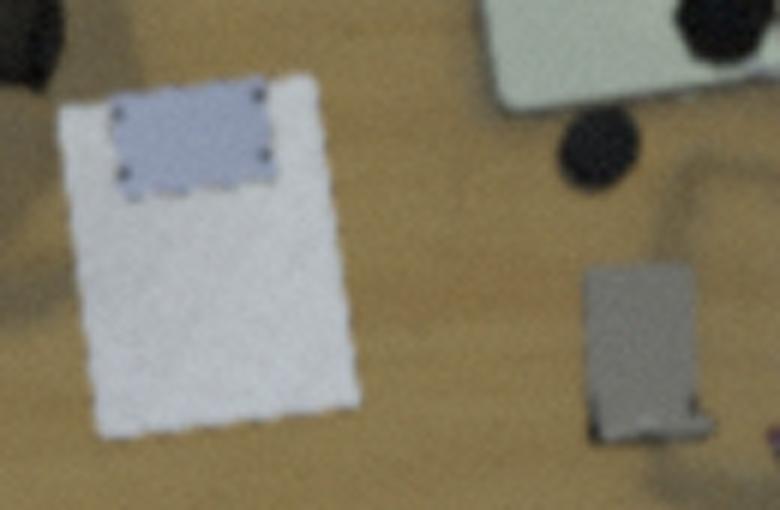

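The crop shows a grey L-piece with its frame at the near end and the tongue pointing away from the robot, so this is the real holder. The shelf's lip is at its far end. Now to measure both.

```bash
cat > h.py <<'E'
import cv2,numpy as np
from bench import calibration
def ray(name,px,z):
    c=calibration(name);K=np.array(c["mtx"]);T=np.array(c["world_to_cam"]);R,t=T[:3,:3],T[:3,3]
    px=np.atleast_2d(np.asarray(px,float))
    d=(np.linalg.inv(K)@np.c_[px,np.ones(len(px))].T).T@R
    o=-R.T@t
    return (o+d*((z-o[2])/d[:,2])[:,None])[:,:2]
def proj(name,P):
    c=calibration(name);K=np.array(c["mtx"]);T=np.array(c["world_to_cam"])
    P=np.atleast_2d(P);q=(K@(T[:3,:3]@P.T+T[:3,3:])).T
    return q[:,:2]/q[:,2:]
def rect(name,z,ori,ppm=2,size=(300,300)):
    """rectified view of plane z: centre ori, 2px/mm; row=-x, col=-y"""
    h,w=size;corn=np.float32([[0,0],[w,0],[w,h],[0,h]])
    return corn
def warp(img,name,z,cx,cy,half=120,s=3):
    # output pixel (u,v): x=cx+half-v/s, y=cy+half-u/s
    n=2*half*s
    uv=np.float32([[0,0],[n,0],[n,n],[0,n]])
    W=np.array([[cx+half-v/s,cy+half-u/s,z] for u,v in uv])
    H=cv2.getPerspectiveTransform(np.float32(proj(name,W)),uv)
    return cv2.warpPerspective(img,H,(n,n),flags=cv2.INTER_CUBIC)
E
python3 - <<'E'
from h import *
print("deck scene",ray("scene",[[293,206],[333,234],[376,194],[336,170]],40).round(1))
print("deck top",ray("top",[[306,207.5],[350,202],[343,148],[300,153]],40).round(1))
print("lip top",ray("top",[[311,167],[335.5,165],[334,149],[309,151]],54).round(1))
print("lip scene",ray("scene",[[332,182],[356,197],[368,185],[343.5,171]],54).round(1))
print("holder top frame",ray("top",[[389,208],[409,206]],52).round(1), "nose",ray("top",[[388,179.5],[405.5,179]],5).round(1))
print("frame scene top rear",ray("scene",[[367,268],[386,286]],52).round(1),"nose",ray("scene",[[391,257.5],[409,273]],5).round(1))
print("can top",ray("top",[[390,159.5]],54),"pink",ray("top",[[436,209]],5))
import bench; print([n for n in dir(bench) if n[0]!='_'])
try: print(bench.hold_point_z)
except Exception as e: print(e)
E
```

```text
deck scene [[ 441.6  -25.4]
 [ 454.8 -150.4]
 [ 619.5 -133.9]
 [ 605.2   -6.4]]
deck top [[ 442.6  -21.7]
 [ 456.5 -151.6]
 [ 618.7 -134.6]
 [ 605.7   -6. ]]
lip top [[ 560.7  -38.5]
 [ 565.4 -110.8]
 [ 613.4 -107.3]
 [ 608.7  -33.3]]
lip scene [[ 557.4  -40.1]
 [ 565.5 -115.3]
 [ 616.6 -107.6]
 [ 606.5  -31.8]]
holder top frame [[ 435.8 -264.6]
 [ 440.6 -323.3]] nose [[ 526.  -270.5]
 [ 526.6 -323.8]]
frame scene top rear [[ 439.6 -268. ]
 [ 436.9 -322.9]] nose [[ 525.4 -269.5]
 [ 523.8 -323. ]]
can top [[ 579.01405864 -271.97502723]] pink [[ 433.66203281 -412.53545182]]
['PlanningError', 'calibration', 'hand_in', 'hold_point_z', 'sense', 'snapshot']
18.700000000000003
```

```bash
python3 - <<'E'
from h import *
def edge(g,name,A,B,z,rng=6):
    # subpixel edge samples on the world segment A-B at height z: strongest gradient along world normal, then line fit
    A,B=np.array(A,float),np.array(B,float);d=(B-A)/np.linalg.norm(B-A);n=np.array([-d[1],d[0]])
    ss=np.arange(-rng,rng+.01,.4);pts=[]
    for f in np.linspace(.1,.9,60):
        P=A+(B-A)*f+ss[:,None]*n
        q=proj(name,np.c_[P,np.full(len(P),z)]).astype(np.float32)
        v=cv2.GaussianBlur(cv2.remap(g,q[:,:1],q[:,1:],cv2.INTER_LINEAR),(1,5),0).ravel()
        w=np.abs(np.gradient(v));w[w<w.max()*.5]=0
        pts.append(P[0]+n*0.4*(w*np.arange(len(w))).sum()/w.sum())
    pts=np.float32(pts)
    vx,vy,x,y=cv2.fitLine(pts,cv2.DIST_HUBER,0,.01,.01).ravel()
    if vx*d[0]+vy*d[1]<0: vx,vy=-vx,-vy
    return np.array([x,y]),np.array([vx,vy])
def inter(l1,l2):
    t=np.linalg.solve(np.c_[l1[1],-l2[1]],l2[0]-l1[0]);return l1[0]+t[0]*l1[1]
NL,NR,FR,FL=[442,-23.5],[455.6,-151],[619.1,-134.2],[605.4,-6.2]
for n in("scene","top"):
    g=cv2.imread(f"pics/{n}0.png")
    sat=(g[:,:,0]).astype(np.float32) # blue: white vs wood
    f=edge(sat,n,NL,NR,40);l=edge(sat,n,NL,FL,40);r=edge(sat,n,NR,FR,40)
    a,b=inter(f,l),inter(f,r);m=(a+b)/2
    yw=[np.degrees(np.arctan2(-f[1][0]*-1,-f[1][1])),np.degrees(np.arctan2(l[1][1],l[1][0])),np.degrees(np.arctan2(r[1][1],r[1][0]))]
    print(n,"near corners",a,b,"width",np.linalg.norm(a-b),"mid",m,"yaws",np.round(yw,2))
    lip=edge(g[:,:,2].astype(np.float32),n,[560,-39.5],[565.5,-113],54,5)
    print(" lip line",lip, np.degrees(np.arctan2(lip[1][0],-lip[1][1])))
    # nose, sides of holder tongue at z=5 
    h=g[:,:,2].astype(np.float32)
    k=edge(h,n,[525.5,-270],[525,-323],5);l=edge(h,n,[460,-269],[520,-269.5],5);r=edge(h,n,[460,-323],[520,-323.5],5)
    a,b=inter(k,l),inter(k,r)
    print(" nose",a,b,np.linalg.norm(a-b),(a+b)/2,"yaw",[np.degrees(np.arctan2(v[1],v[0])).round(2) for v in(l[1],r[1])],np.degrees(np.arctan2(k[1][0],-k[1][1])))
E
```

```text
scene near corners [441.57474  -22.198135] [ 456.47192 -150.38564] width 129.05023 mid [449.02332  -86.291885] yaws [6.63 6.54 6.37]
 lip line (array([560.85223 , -73.786316], dtype=float32), array([ 0.09692907, -0.9952913 ], dtype=float32)) 5.56236
 nose [ 527.92194 -265.71237] [ 528.7641  -323.67422] 57.96797 [ 528.343  -294.6933] yaw [np.float32(0.48), np.float32(-0.1)] 0.83244723
top near corners [441.14825  -21.481392] [ 456.02313 -150.65613] width 130.02837 mid [448.5857   -86.068756] yaws [6.57 6.41 6.55]
 lip line (array([561.8382 , -76.86244], dtype=float32), array([ 0.10918877, -0.99402106], dtype=float32)) 6.2685533
 nose [ 527.9444  -265.58337] [ 525.79285 -323.5669 ] 58.023426 [ 526.86865 -294.57513] yaw [np.float32(-0.98), np.float32(-0.81)] -2.1250741
```

Measurements:

| Item | Position (mm) | Yaw |
|---|---|---|
| Lip mouth | about (562, -73), deck at z = 40 | 6.5° |
| Holder frame | about (441, -295) | 0° |
| Holder nose | about (527, -295) | 0° |

Next I turn the jaws to yaw 0.

```bash
python3 -m pendant '[[[0,0,0,1],[0,0,0,1],[0,0,0,1],[0,0,0,1],[0,0,0,1],[0,0,0,1],[0,0,0,1],[0,0,0,1],[0,0,0,1],[0,0,0,1]]]' 1 40
python3 - <<'E'
from h import *
print("eyepieces",[ray("top",[[297,115],[302,143],[285,160]],z).round(0).tolist() for z in (100,200,300)])
print("timer,tape",ray("top",[[230,191]],49),ray("top",[[270,233]],10))
E
```

```text
time: 0.93
tool_pos: [167.7, 571.9, 223.7]
tcp_rot: [179.5, 0.6, 25.8]
ft_force: [0.7, 0.6, -0.3]
finger_gap: 85.4
eyepieces [[[706.0, -1.0], [624.0, -15.0], [575.0, 34.0]], [[679.0, -6.0], [603.0, -19.0], [558.0, 27.0]], [[653.0, -11.0], [582.0, -23.0], [540.0, 19.0]]]
timer,tape [[494.42953912 200.46091221]] [[370.48575995  87.90394036]]
```

```bash
python3 -m pendant '[[[0.4,1,-0.1,1],[0.4,1,-0.1,1],[0.4,1,-0.1,1],[0.5,1,-0.1,1],[0.5,1,-0.1,1],[0.5,1,-0.1,0.5],[0.5,1,-0.1,0],[0.5,1,-0.1,0],[0.5,1,-0.1,0],[0.5,1,-0.1,0]]]'

```

```text
time: 1.77
tool_pos: [286.9, 380.4, 239.3]
tcp_rot: [178.7, 0.7, -0.7]
ft_force: [0.0, 0.6, -0.6]
finger_gap: 85.3
```

```bash
python3 -m pendant '[[[0.5,1,-0.1,0],[0.5,1,-0.1,0],[0.5,1,-0.1,0],[0.5,1,-0.1,0],[0.5,1,-0.1,0],[0.5,1,-0.1,0],[0.3,1,-0.1,0],[0.3,1,-0.1,0],[0.3,1,-0.1,0],[0.3,1,-0.1,0]]]'

```

```text
time: 2.6
tool_pos: [369.4, 167.9, 259.8]
tcp_rot: [178.5, 1.0, -0.7]
ft_force: [-0.2, -0.8, 0.4]
finger_gap: 85.9
```

```bash
python3 -m pendant '[[[0.15,1,0,0],[0.15,1,0,0],[0.15,1,0,0],[0.15,1,0,0],[0.15,1,0,0],[0.15,1,0,0],[0.15,1,0,0],[0.15,1,0,0],[0.15,1,0,0],[0.15,1,0,0]]]'

```

```text
time: 3.43
tool_pos: [395.2, -42.8, 261.8]
tcp_rot: [178.5, 1.2, -0.7]
ft_force: [0.0, -0.8, 0.1]
finger_gap: 85.3
```

```bash
python3 -m pendant '[[[0.15,1,0.3,0],[0.15,1,0.3,0],[0.15,1,0.3,0],[0.15,1,0.3,0],[0.15,1,0.3,0],[0.15,1,0.3,0],[0.15,1,0.3,0],[0.15,1,0.3,0],[0.15,1,0.3,0],[0.15,1,0.3,0]]]'

```

```text
time: 4.27
tool_pos: [419.7, -254.8, 201.9]
tcp_rot: [178.6, 1.3, -0.8]
ft_force: [0.6, 0.7, 0.4]
finger_gap: 85.6
```

```bash
python3 -m pendant '[[[0.2,0.5,0.6,0],[0.2,0.5,0.7,0],[0.2,0.4,0.8,0],[0.2,0.3,0.8,0],[0.1,0.2,0.8,0],[0.1,0,0.8,0],[0,0,0.8,0],[0,0,0.5,0],[0,0,0.3,0],[0,0,0,0]]]'
python3 - <<'E'
from bench import *
import cv2
for n in("scene","top"):
    im=snapshot(n)[:,:,::-1]
    im=im[210:310,340:460] if n=="scene" else im[140:240,340:460]
    cv2.imwrite(f"pics/g_{n}.png",cv2.resize(im,None,fx=5,fy=5,interpolation=cv2.INTER_CUBIC))
s=sense();print(s["tool_pos"],s["tcp_rot"])
E
```

```text
time: 5.1
tool_pos: [433.2, -301.1, 69.7]
tcp_rot: [178.8, 1.7, -1.1]
ft_force: [-0.5, 0.6, -0.7]
finger_gap: 85.2
[ 434.09359721 -301.74134496   71.45520998] [178.75650419   1.57248388  -1.1055192 ]
```

View pics/g_scene.png

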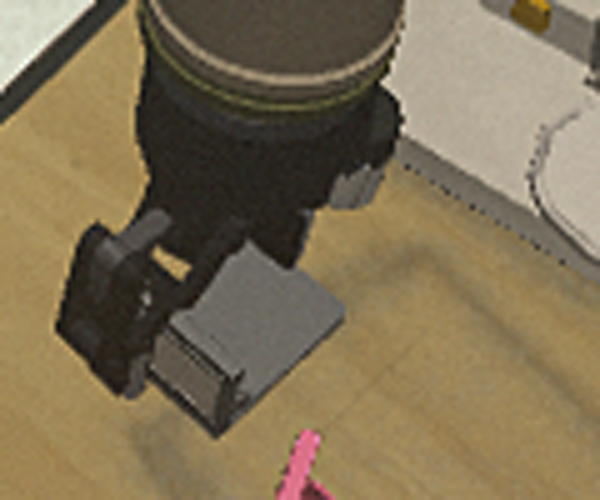

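The rear finger (crop 105,310) is behind the frame, and the front finger is over the tongue. I correct +8 mm x and +7 mm y, then descend.

```bash
python3 -m pendant '[[[0.2,-0.2,0.3,0],[0.2,-0.1,0.4,0],[0.1,-0.1,0.4,0],[0,0,0.4,0],[0,0,0.4,0],[0,0,0.4,0],[0,0,0.3,0],[0,0,0.2,0],[0,0,0,0],[0,0,0,0]]]'

```

```text
time: 6.03
tool_pos: [446.0, -295.5, 12.1]
tcp_rot: [178.6, 1.3, -1.1]
ft_force: [0.3, -0.0, 0.3]
finger_gap: 85.5
```

```bash
python3 -m pendant '[[[-0.2,0,-0.05,-0.2],[0,0,-0.05,0],[0,0,-0.05,0],[0,0,-0.03,0],[0,0,-0.03,0],[0,0,-0.03,0],[0,0,-0.03,0],[0,0,-0.03,0],[0,0,-0.03,0],[0,0,-0.03,0]]]' -1 40
python3 - <<'E'
from bench import *
import cv2
for n in("scene","top"):
    im=snapshot(n)[:,:,::-1]
    im=im[210:310,340:460] if n=="scene" else im[140:240,340:460]
    cv2.imwrite(f"pics/k_{n}.png",cv2.resize(im,None,fx=5,fy=5,interpolation=cv2.INTER_CUBIC))
s=sense();print(s["tool_pos"],s["tcp_rot"],s["finger_gap"],s["ft_force"])
E
```

```text
time: 6.87
tool_pos: [443.1, -296.5, 22.9]
tcp_rot: [178.5, 1.2, -0.1]
ft_force: [0.4, 0.2, -1.3]
finger_gap: 7.2
[ 443.11401858 -296.46285843   22.86385416] [ 1.78462368e+02  1.15619337e+00 -6.14333494e-02] 7.295497475476868 [-0.62321931  0.59605038 -1.7873084 ]
```

View pics/k_scene.png

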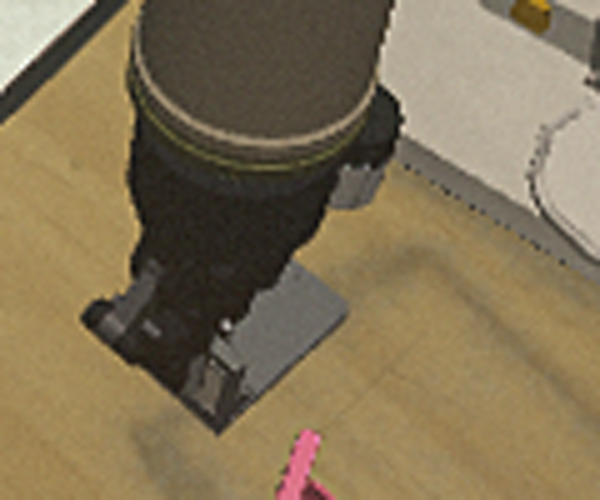

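The frame is gripped (gap 7.2 mm), but the tool crept up while closing. I'll regrip about 9 mm lower for a firmer hold.

```bash
python3 -m pendant '[[[0,0,0,0],[0,0,0,0],[0,0,0,0],[0,0,0.1,0],[0,0,0.2,0],[0,0,0.2,0],[0,0,0,0],[0,0,0,0],[0,0,0,0],[0,0,0,0]]]' -0.5 40

```

```text
time: 7.8
tool_pos: [442.5, -296.6, 11.0]
tcp_rot: [178.5, 1.2, -0.1]
ft_force: [1.1, -0.4, -0.8]
finger_gap: 21.0
```

```bash
python3 -m pendant '[[[0,0,0,0],[0,0,0,0],[0,0,0,0],[0,0,0,0],[0,0,0,0],[0,0,0,0],[0,0,-0.3,0],[0,0,-0.5,0],[0,0,-0.6,0],[0,0,-0.7,0]]]' -1 80

```

```text
time: 8.63
tool_pos: [441.4, -293.9, 53.8]
tcp_rot: [178.7, 1.5, -0.1]
ft_force: [0.2, -0.5, -0.9]
finger_gap: 6.8
```

```bash
python3 -m pendant '[[[0,-0.6,-0.7,0],[0,-1,-0.6,0],[0.1,-1,-0.4,0],[0.1,-1,-0.2,0],[0.1,-1,0,-0.4],[0.1,-1,0,-0.4],[0.1,-1,0,-0.4],[0.1,-1,0,-0.2],[0.1,-0.7,0,0],[0,-0.3,0,0]]]'
python3 - <<'E'
from bench import *
import cv2
for n in("scene","top"):
    im=snapshot(n)[:,:,::-1];cv2.imwrite(f"pics/m_{n}.png",im)
    im=im[130:250,270:420] if n=="scene" else im[120:220,280:400]
    cv2.imwrite(f"pics/mc_{n}.png",cv2.resize(im,None,fx=5,fy=5,interpolation=cv2.INTER_CUBIC))
s=sense();print(s["tool_pos"],s["tcp_rot"],s["finger_gap"],s["ft_force"])
E
```

```text
time: 9.47
tool_pos: [457.4, -118.7, 108.8]
tcp_rot: [178.1, 0.5, 6.4]
ft_force: [-1.1, 0.3, -2.0]
finger_gap: 6.8
[ 457.39884546 -119.59890245  108.642005  ] [178.07840085   0.50531767   6.43917289] 7.11184161158167 [ 0.568935   -0.60964765 -1.03815196]
```

View pics/mc_scene.png

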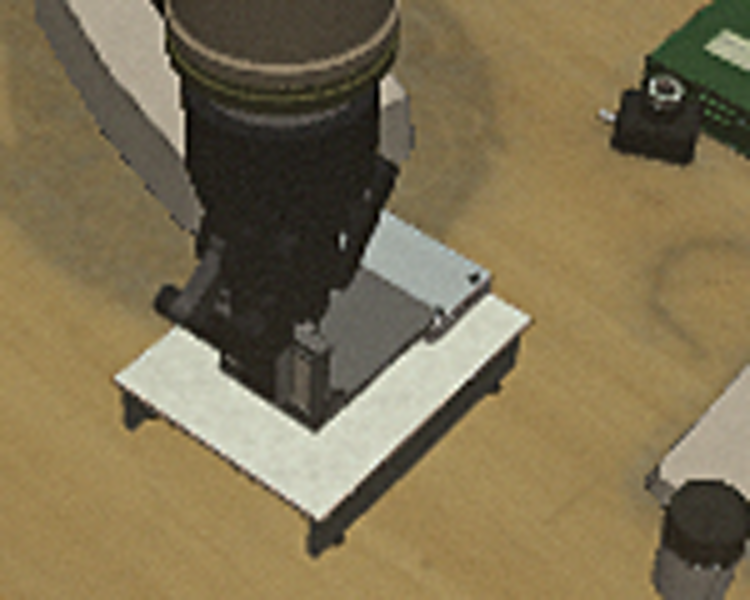

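View pics/mc_top.png

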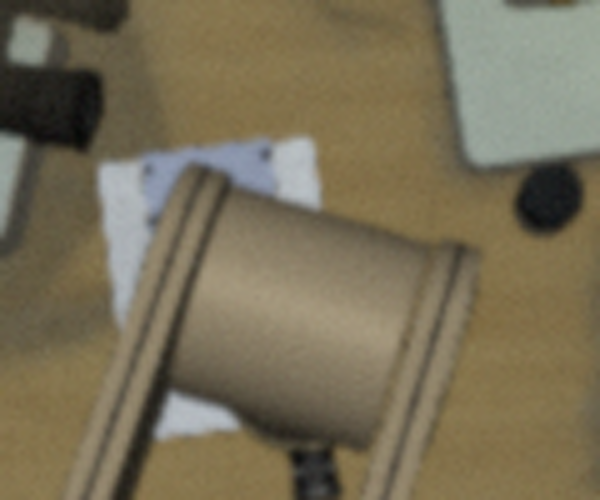

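```bash
python3 -m pendant '[[[0.1,-0.4,0.2,0],[0.1,-0.4,0.3,0],[0,-0.3,0.4,0],[0,-0.3,0.4,0],[0,-0.2,0.4,0],[0,-0.1,0.3,0],[0,0,0.2,0],[0,0,0.1,0],[0,0,0,0],[0,0,0,0]]]'
python3 - <<'E'
from bench import *
import cv2
im=snapshot("scene")[:,:,::-1];cv2.imwrite(f"pics/n_scene.png",im)
cv2.imwrite(f"pics/nc.png",cv2.resize(im[150:250,285:395],None,fx=6,fy=6,interpolation=cv2.INTER_CUBIC))
s=sense();print(s["tool_pos"],s["tcp_rot"],s["finger_gap"],s["ft_force"])
E
```

```text
time: 10.4
tool_pos: [455.7, -86.6, 55.1]
tcp_rot: [178.1, 0.7, 6.2]
ft_force: [-0.3, -0.7, -2.2]
finger_gap: 6.9
[455.75342978 -86.66526796  55.2343093 ] [178.06278051   0.69650867   6.24213963] 7.003036400975434 [-0.24091207 -0.84214152 -1.22101405]
```

View pics/nc.png

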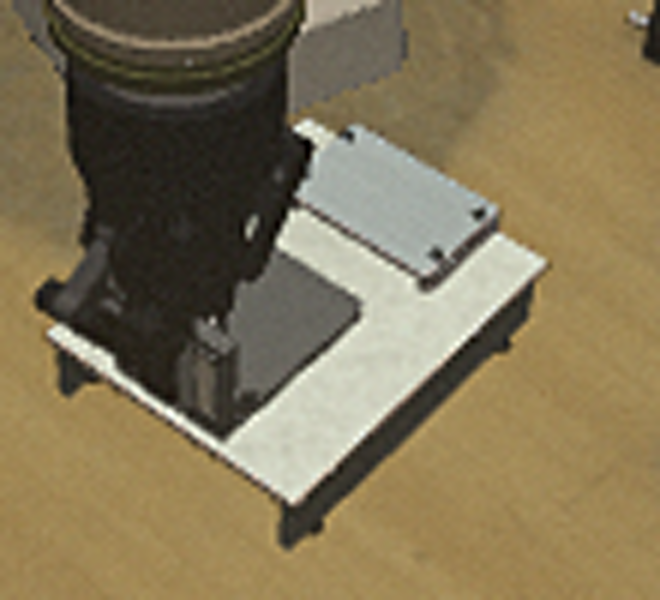

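The holder hovers over the deck in front of the lip, with its nose at about crop (325,275)–(360,310). Next I lower it to the deck.

```bash
python3 -m pendant '[[[0,0,0.1,0],[0,0,0.1,0],[0,0,0,0],[0,0,0,0],[0,0,0,0],[0,0,0,0],[0,0,0,0],[0,0,0,0],[0,0,0,0],[0,0,0,0]]]'
python3 - <<'E'
from bench import *
import cv2
im=snapshot("scene")[:,:,::-1];cv2.imwrite(f"pics/o_scene.png",im)
cv2.imwrite(f"pics/oc.png",cv2.resize(im[150:250,285:395],None,fx=6,fy=6,interpolation=cv2.INTER_CUBIC))
s=sense();print(s["tool_pos"],s["tcp_rot"],s["finger_gap"],s["ft_force"],s["wrist_torque"])
E
```

```text
time: 11.28
tool_pos: [457.5, -87.9, 53.0]
tcp_rot: [178.0, 0.5, 6.2]
ft_force: [0.0, 0.5, -1.0]
finger_gap: 6.9
[457.5161084  -87.8948496   52.95660275] [177.96770008   0.4794483    6.19269453] 7.191522838813533 [ 0.20681227 -0.20896208 -0.65009249] [ 0.00815358  0.04319831 -0.06415612]
```

View pics/oc.png

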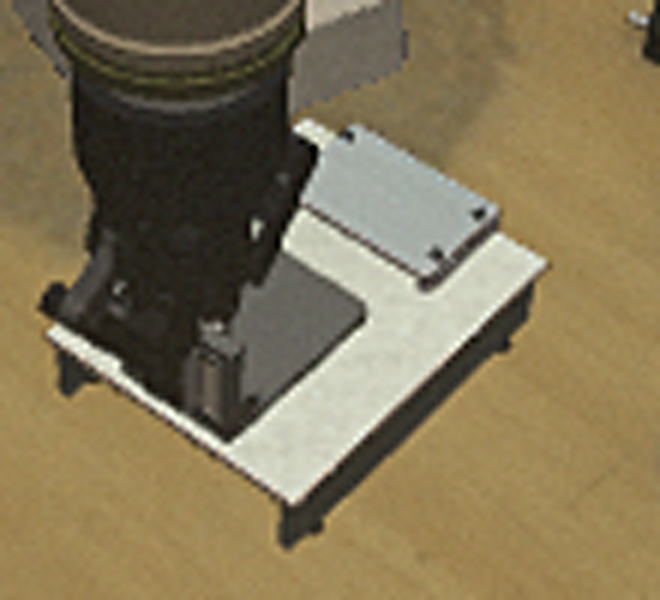

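```bash
python3 -m pendant '[[[0,-0.05,0.15,0],[0,0,0.1,0],[0,0,0.05,0],[0,0,0.05,0],[0,0,0.05,0],[0,0,0.05,0],[0,0,0,0],[0,0,0,0],[0,0,0,0],[0,0,0,0]]]'
python3 - <<'E'
from bench import *
import cv2
im=snapshot("scene")[:,:,::-1];cv2.imwrite(f"pics/p_scene.png",im)
s=sense();print(s["tool_pos"],s["tcp_rot"],s["finger_gap"],s["ft_force"],s["wrist_torque"])
from h import *
import numpy as np
L=np.array([562.3,-73.2]);a=np.radians(6.5);R=np.array([[np.cos(a),np.sin(a)],[-np.sin(a),np.cos(a)]])
# shelf frame pixel -> rectified deck+5 picture, and detect dark/white boundary of right side and nose
g=im[:,:,2].astype(np.float32).copy()
def samp(P0,n,z,rng=9):
    ss=np.arange(-rng,rng,.3);S=P0+ss[:,None]*n;W=(R.T@S.T).T+L
    q=proj("scene",np.c_[W,np.full(len(W),z)]).astype(np.float32)
    v=cv2.remap(g,q[:,:1],q[:,1:],cv2.INTER_CUBIC).ravel();v=cv2.GaussianBlur(v[:,None],(1,7),0).ravel()
    i=np.argmax(np.abs(np.gradient(v)));return ss[i]
for z in(45,40):
    side=[(x,round(-29+samp(np.array([x,-29.]),np.array([0,1.]),z),1)) for x in range(-80,-26,6)]
    nose=[(y,round(-22+samp(np.array([-22.,y]),np.array([1.,0]),z),1)) for y in range(-22,6,4)]
    print(z,"side",side,"\n nose",nose)
# reference: deck right side & lip front via same method
print("deck right",[round(-65+samp(np.array([x,-65.]),np.array([0,1.]),40),1) for x in range(-90,20,15)])
print("lip right (top)",[round(-39+samp(np.array([x,-39.]),np.array([0,1.]),54),1) for x in range(8,48,6)])
print("lip front",[round(samp(np.array([0.,y]),np.array([1.,0]),54),1) for y in range(-30,10,6)])
E
```

```text
time: 12.17
tool_pos: [459.5, -88.1, 51.4]
tcp_rot: [177.8, 0.3, 6.2]
ft_force: [-0.9, 0.1, 0.4]
finger_gap: 7.1
[459.53806453 -88.09980346  51.41932323] [177.83325577   0.34220144   6.20632209] 6.977238279951636 [-0.52287465  1.00191966 -0.53057641] [ 0.07648337 -0.00894812  0.02901232]
45 side [(-80, np.float64(-31.7)), (-74, np.float64(-31.7)), (-68, np.float64(-31.4)), (-62, np.float64(-31.7)), (-56, np.float64(-31.4)), (-50, np.float64(-32.0)), (-44, np.float64(-31.7)), (-38, np.float64(-32.0)), (-32, np.float64(-32.0))] 
 nose [(-22, np.float64(-18.4)), (-18, np.float64(-17.8)), (-14, np.float64(-18.4)), (-10, np.float64(-18.4)), (-6, np.float64(-17.8)), (-2, np.float64(-17.5)), (2, np.float64(-18.4))]
40 side [(-80, np.float64(-28.7)), (-74, np.float64(-29.3)), (-68, np.float64(-29.0)), (-62, np.float64(-29.0)), (-56, np.float64(-29.3)), (-50, np.float64(-29.0)), (-44, np.float64(-29.3)), (-38, np.float64(-29.6)), (-32, np.float64(-29.6))] 
 nose [(-22, np.float64(-14.5)), (-18, np.float64(-14.8)), (-14, np.float64(-14.8)), (-10, np.float64(-14.5)), (-6, np.float64(-14.2)), (-2, np.float64(-14.5)), (2, np.float64(-14.5))]
deck right [np.float64(-65.3), np.float64(-64.7), np.float64(-64.7), np.float64(-65.3), np.float64(-65.3), np.float64(-65.3), np.float64(-65.0), np.float64(-64.7)]
lip right (top) [np.float64(-45.3), np.float64(-45.3), np.float64(-45.0), np.float64(-44.7), np.float64(-45.6), np.float64(-45.3), np.float64(-36.0)]
lip front [np.float64(-2.7), np.float64(-2.4), np.float64(-2.7), np.float64(-2.1), np.float64(-2.4), np.float64(-3.0), np.float64(-2.7)]
```

Nose is at x ≈ -18 mm, lateral offset about -1.2 mm, and yaw is about 0.4° short. I correct those small errors and press down to contact.

```bash
python3 -m pendant '[[[0,-0.07,0.15,-0.1],[-0.05,0,0.1,0],[0,0,0.1,0],[-0.05,0,0.1,0],[0,0,0.1,0],[-0.05,0,0.1,0],[0,0,0.05,0],[0,0,0.05,0],[0,0,0.05,0],[0,0,0.05,0]]]'
python3 - <<'E'
from bench import *
import cv2
s=sense();print(s["tool_pos"],s["tcp_rot"],s["finger_gap"],s["ft_force"],s["wrist_torque"])
E
```

```text
time: 13.05
tool_pos: [461.4, -88.7, 51.2]
tcp_rot: [177.7, 0.1, 6.8]
ft_force: [-8.0, 1.4, 13.4]
finger_gap: 7.1
[461.40881044 -88.73956233  51.20827212] [1.77707944e+02 8.00348185e-02 6.78917475e+00] 7.068230234396897 [-8.01824875  1.43523132 13.41497406] [0.63754402 1.20960092 0.11255346]
```

```bash
python3 -m pendant '[[[-0.1,-0.1,-0.1,0],[-0.1,-0.1,0,0],[-0.1,-0.1,0,0.05],[0,-0.05,0,0],[0,-0.05,0,0],[0,0,0,0],[0,0,0,0],[0,0,0,0],[0,0,0,0],[0,0,0,0]]]'
python3 - <<'E'
from bench import *
import cv2
im=snapshot("scene")[:,:,::-1];cv2.imwrite(f"pics/q_scene.png",im)
s=sense();print(s["tool_pos"],s["tcp_rot"],s["finger_gap"],s["ft_force"],s["wrist_torque"])
from h import *
import numpy as np
L=np.array([562.3,-73.2]);a=np.radians(6.5);R=np.array([[np.cos(a),np.sin(a)],[-np.sin(a),np.cos(a)]])
print("tcp shelf",R@(s["tool_pos"][:2]-L))
g=im[:,:,2].astype(np.float32).copy()
def samp(P0,n,z,rng=9):
    ss=np.arange(-rng,rng,.3);S=P0+ss[:,None]*n;W=(R.T@S.T).T+L
    q=proj("scene",np.c_[W,np.full(len(W),z)]).astype(np.float32)
    v=cv2.remap(g,q[:,:1],q[:,1:],cv2.INTER_CUBIC).ravel();v=cv2.GaussianBlur(v[:,None],(1,7),0).ravel()
    i=np.argmax(np.abs(np.gradient(v)));return ss[i]
print("side",[(x,float(round(-29+samp(np.array([x,-29.]),np.array([0,1.]),40),1))) for x in range(-80,-26,6)])
print("nose",[(y,float(round(-18+samp(np.array([-18.,y]),np.array([1.,0]),45),1))) for y in range(-22,6,4)])
# lip bottom front edge / right corner on z=49, z=54
print("lip right z49",[float(round(-39+samp(np.array([x,-39.]),np.array([0,1.]),49,8),1)) for x in range(8,48,6)],"z54",[float(round(-39+samp(np.array([x,-39.]),np.array([0,1.]),54,5),1)) for x in range(8,48,6)])
cv2.imwrite(f"pics/qc.png",cv2.resize(im[150:250,285:395],None,fx=6,fy=6,interpolation=cv2.INTER_CUBIC))
E
```

```text
time: 13.88
tool_pos: [453.1, -80.4, 51.6]
tcp_rot: [177.7, 0.2, 6.6]
ft_force: [-0.6, 0.3, -1.2]
finger_gap: 7.0
[453.10908642 -80.43063503  51.61358962] [1.77737951e+02 1.54826696e-01 6.56342886e+00] 7.091626867618115 [-0.17150506 -0.35976788 -0.20157012] [ 0.01076033  0.01031251 -0.00962347]
tcp shelf [-109.30754975    5.17660687]
side [(-80, -21.2), (-74, -21.2), (-68, -21.2), (-62, -20.9), (-56, -21.2), (-50, -21.2), (-44, -21.2), (-38, -21.2), (-32, -20.9)]
nose [(-22, -26.1), (-18, -24.9), (-14, -23.4), (-10, -23.1), (-6, -22.8), (-2, -23.4), (2, -23.1)]
lip right z49 [-36.8, -43.1, -42.8, -42.8, -41.9, -43.1, -42.8] z54 [-39.2, -36.8, -38.6, -38.9, -38.9, -39.5, -36.2]
```

View pics/qc.png

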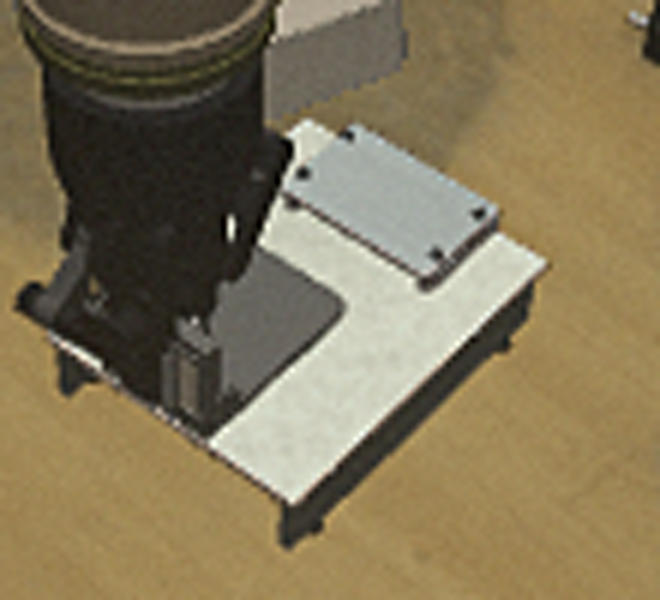

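The lateral shift overshot: the side edge gives the holder's centre at +6.8 mm, while the lip's right side at -38.9 mm confirms the slot centre. I move back about 6.8 mm.

```bash
python3 -m pendant '[[[0,0.1,0,0],[0,0.1,0,0],[0,0.1,0,0],[0,0.03,0,0],[0,0,0.02,0],[0,0,0.02,0],[0,0,0.02,0],[0,0,0.02,0],[0,0,0.02,0],[0,0,0.02,0]]]'
cat > m.py <<'E'
from bench import *
import cv2,sys
from h import *
im=snapshot("scene")[:,:,::-1];t=sys.argv[1];cv2.imwrite(f"pics/{t}_scene.png",im)
s=sense();print(s["tool_pos"].round(1),s["tcp_rot"].round(1),s["finger_gap"].round(1),s["ft_force"].round(1),s["wrist_torque"].round(2))
L=np.array([562.3,-73.2]);a=np.radians(6.5);R=np.array([[np.cos(a),np.sin(a)],[-np.sin(a),np.cos(a)]])
p=R@(s["tool_pos"][:2]-L);print("tcp shelf",p.round(1))
g=im[:,:,2].astype(np.float32).copy()
def samp(P0,n,z,rng=9):
    ss=np.arange(-rng,rng,.3);S=P0+ss[:,None]*n;W=(R.T@S.T).T+L
    q=proj("scene",np.c_[W,np.full(len(W),z)]).astype(np.float32)
    v=cv2.remap(g,q[:,:1],q[:,1:],cv2.INTER_CUBIC).ravel();v=cv2.GaussianBlur(v[:,None],(1,7),0).ravel()
    i=np.argmax(np.abs(np.gradient(v)));return ss[i]
nx=p[0]+86;y0=p[1]-26.5
sd=[(int(x),float(round(y0+samp(np.array([x,y0]),np.array([0,1.]),40,7),1))) for x in np.arange(p[0]+30,min(nx-8,-2),6)]
print("side z40",sd)
if nx<-3: print("nose z45",[(float(round(nx+samp(np.array([nx,p[1]+y]),np.array([1.,0]),45,7),1))) for y in range(-18,6,4)])
cv2.imwrite(f"pics/{t}c.png",cv2.resize(im[150:250,285:395],None,fx=6,fy=6,interpolation=cv2.INTER_CUBIC))
E
python3 m.py r
```

```text
time: 14.77
tool_pos: [454.3, -88.1, 51.3]
tcp_rot: [177.7, 0.2, 6.5]
ft_force: [-3.9, 0.1, 5.0]
finger_gap: 6.8Traceback (most recent call last):
  File "m.py", line 5, in <module>
    s=sense();print(s["tool_pos"].round(1),s["tcp_rot"].round(1),s["finger_gap"].round(1),s["ft_force"].round(1),s["wrist_torque"].round(2))
                                                                 ^^^^^^^^^^^^^^^^^^^^^
AttributeError: 'float' object has no attribute 'round'
```

```bash
sed -i 's/s\["finger_gap"\].round(1)/round(s["finger_gap"],1)/' m.py; python3 m.py s
```

```text
[454.4 -88.2  51.3] [177.7   0.2   6.5] 7.2 [-3.1  0.2  5.7] [0.27 0.63 0.11]
tcp shelf [-108.9   -2.7]
side z40 [(-78, -28.1), (-72, -28.7), (-66, -28.1), (-60, -28.7), (-54, -28.4), (-48, -28.4), (-42, -28.4), (-36, -28.4)]
nose z45 [-23.3, -23.0, -22.7, -23.3, -23.3, -23.3]
```

Centred at -0.4 mm, square, on the deck with about 5 N down, nose at -23 mm. Next I slide it towards the slot.

```bash
python3 -m pendant '[[[0.1,0,-0.02,0],[0.15,0,0,0],[0.15,0,0,0],[0.15,0,0,0],[0.15,0,0,0],[0.15,0,0,0],[0.1,0,0,0],[0.05,0,0,0],[0,0,0,0],[0,0,0,0]]]'; python3 m.py t
```

```text
time: 15.7
tool_pos: [476.3, -85.6, 51.3]
tcp_rot: [177.7, 0.2, 6.6]
ft_force: [-2.7, -0.6, 2.9]
finger_gap: 7.1
[476.4 -85.5  51.4] [177.7   0.2   6.6] 6.9 [-0.  -0.1  2. ] [ 0.01  0.21 -0.01]
tcp shelf [-86.8  -2.5]
side z40 [(-56, -28.5), (-50, -28.2), (-44, -28.2), (-38, -28.2), (-32, -28.2), (-26, -28.2), (-20, -28.2), (-14, -27.9)]
```

```bash
python3 -m pendant '[[[0.1,0,0,0],[0.15,0,0,0],[0.15,0,0,0],[0.15,0,0,0],[0.15,0,0,0],[0.1,0,0,0],[0.05,0,0,0],[0.05,0,0,0],[0,0,0,0],[0,0,0,0]]]'; python3 m.py u
```

```text
time: 16.58
tool_pos: [496.1, -83.3, 51.3]
tcp_rot: [177.7, 0.2, 6.6]
ft_force: [-2.3, -1.0, 2.0]
finger_gap: 7.0
[496.1 -83.3  51.3] [177.7   0.2   6.6] 7.2 [-0.9 -0.5  2.6] [0.03 0.23 0.08]
tcp shelf [-66.9  -2.6]
side z40 [(-36, -28.3), (-30, -28.3), (-24, -28.0), (-18, -28.3), (-12, -28.6), (-6, -28.9)]
```

View pics/uc.png

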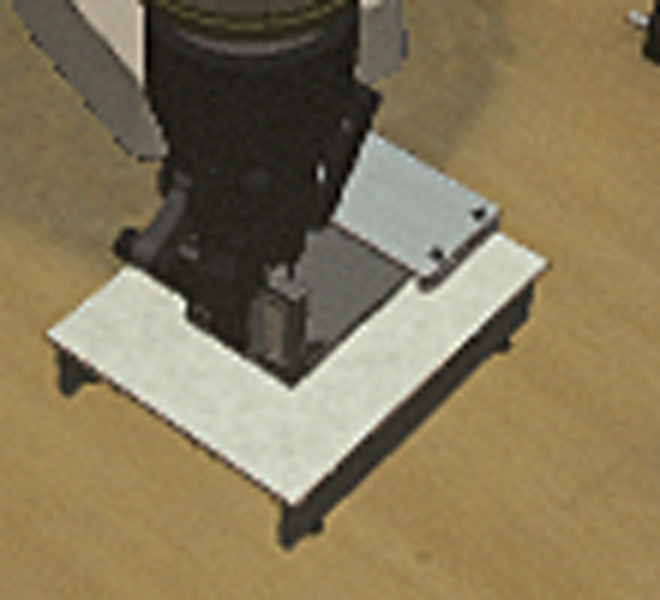

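The tongue is in behind the lip (crop 410,270) and centred, with the nose at about +19 mm. Next I press gently to feel for the spring.

```bash
python3 -m pendant '[[[0.1,0,0,0],[0.1,0,0,0],[0.1,0,0,0],[0.1,0,0,0],[0.1,0,0,0],[0.1,0,0,0],[0.05,0,0,0],[0,0,0,0],[0,0,0,0],[0,0,0,0]]]'; python3 m.py v
```

```text
time: 17.47
tool_pos: [507.1, -82.0, 51.5]
tcp_rot: [177.8, 0.6, 6.5]
ft_force: [-4.2, 0.1, 2.6]
finger_gap: 7.0
[507.1 -82.   51.5] [177.8   0.6   6.5] 7.3 [-5.   0.3  3.3] [ 0.07  0.38 -0.01]
tcp shelf [-55.8  -2.5]
side z40 [(-25, -27.9), (-19, -27.9), (-13, -28.5), (-7, -28.2)]
```

```bash
python3 -m pendant '[[[0.05,0,0,0],[0.05,0,0,0],[0.05,0,0,0],[0.05,0,0,0],[0.05,0,0,0],[0.05,0,0,0],[0.05,0,0,0],[0.05,0,0,0],[0.05,0,0,0],[0.05,0,0,0]]]'; python3 m.py w
```

```text
time: 18.35
tool_pos: [510.4, -81.8, 52.5]
tcp_rot: [177.8, 1.5, 6.5]
ft_force: [-12.3, -0.3, 10.5]
finger_gap: 6.8
[510.4 -81.8  52.6] [177.8   1.5   6.5] 7.2 [-12.4   0.   11. ] [0.13 1.33 0.09]
tcp shelf [-52.5  -2.7]
side z40 [(-22, -28.1), (-16, -27.8), (-10, -28.4), (-4, -28.4)]
```

The hard end shows up: force rose to 12 N while the motion stalled. I ease off to a steady hold and check that it stays.

```bash
python3 -m pendant '[[[0.02,0,0,0],[0.02,0,0,0],[0.02,0,0,0],[0.02,0,0,0],[0.02,0,0,0],[0.02,0,0,0],[0.02,0,0,0],[0.02,0,0,0],[0.02,0,0,0],[0.02,0,0,0]]]'; python3 m.py x; python3 m.py y | head -2
```

```text
time: 19.23
tool_pos: [510.4, -81.6, 53.5]
tcp_rot: [177.9, 2.0, 6.5]
ft_force: [-6.8, -0.2, 6.3]
finger_gap: 7.4
[510.5 -81.6  53.5] [177.9   2.    6.5] 6.9 [-6.  -0.3  6.1] [-0.    0.71  0.03]
tcp shelf [-52.4  -2.5]
side z40 [(-22, -27.9), (-16, -27.3), (-10, -27.6), (-4, -27.6)]
[510.5 -81.6  53.5] [177.9   2.    6.5] 7.3 [-7.2 -0.4  6.2] [0.08 0.71 0.04]
tcp shelf [-52.4  -2.5]
```

View pics/xc.png

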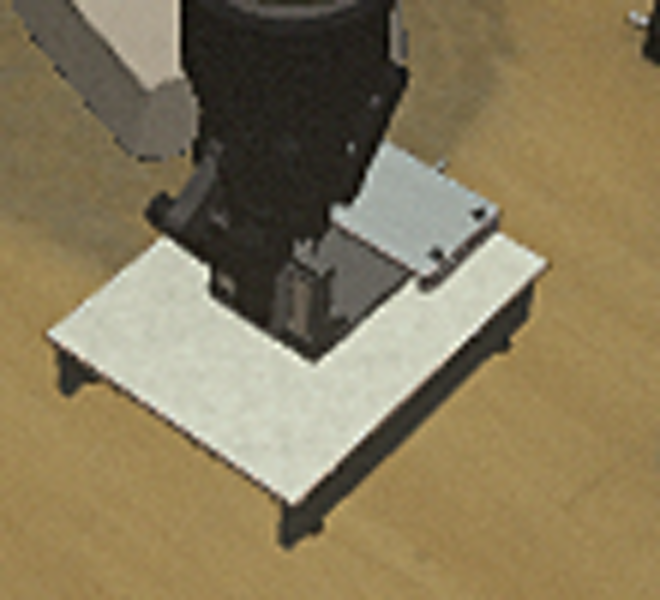

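View pics/x_scene.png

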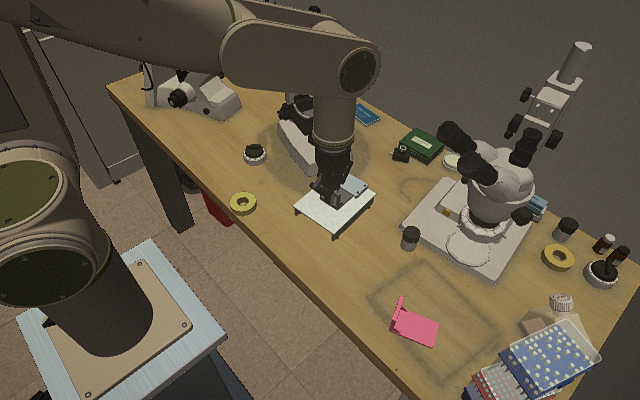

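The pin has come out at the back of the shelf (crop 445,165), and the push holds steady at 6–7 N. The can, timer and tape are where they started. Handing in.

```bash
python3 - <<'E'
from bench import *
s=sense();print(s["time"],abs(s["qd"]).max(),s["ft_force"])
print(hand_in())
s=sense();print(s["time"],s["tool_pos"],s["tcp_rot"],s["ft_force"],s["finger_gap"])
E
```

```text
19.3333 0.07173826291258177 [-7.2137207  -0.36271267  6.23197792]
the job is handed in; nothing more can be done
None
the job is handed in; nothing more can be done
```

I handed in the job at 19.3 s with the holder pressed home against the spring stop and still gripped; no verdict was reported. I took the grey holder by its frame, regripping once about 9 mm lower. I set it flat on the deck and corrected a sideways overshoot. Before the slide it was square, centred to -0.4 mm, with its nose 23 mm short of the slot. Then I slid it in behind the lip, felt the spring take up, and pressed until the force rose to about 12 N at the hard end. I eased the push off to a steady 6–7 N.

Last checks before handing in:
- **Position:** the nose was about 33 mm in, against a nominal 32 mm, so that is measurement error of about 1 mm. It was about 0.3 mm off the slot's middle.
- **Spring:** the stop's pin showed at the back of the shelf. The 6–7 N is the wrist reading and includes some deck friction, so I did not read the force on the stop itself.
- **Grip:** finger gap was about 7 mm, with a grip of 80 N.
- **Bystanders:** the timer, can and tape looked unmoved in the final picture; I did not re-measure them.

One check was not ideal: the tool had tilted about 2° in roll and 2° in pitch, roughly 0.05 rad in all. It had also risen about 2 mm at the frame while pressing. Both are within the limits, but the holder is not perfectly flat.

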